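# Clamp a lens in the wet-stoning stand and set its drip valve

## Robot

A 7-joint arm with a two-finger parallel gripper is mounted at the origin on a cart in front of the work surface, level with it; the furniture and walls round the work are solid. World frame = base frame: x ahead of the robot, y to its left, z up, the work surface at z = 0. Lengths are in m, angles in degrees, forces in N, time in s.
With the tool pointing down it reaches from about 0.4 to 0.925 m from the base axis. Payload 4.1 kg.
Tool frame: the origin (TCP) lies midway between the tips of the shut fingers; the grasp point (between the pads) lies bot.hold_point_z behind it (bot.hold_point_z is the distance from the TCP to the grasp point, in m); x points along the fingers, z is the direction in which the jaws open and shut, and the axes are right-handed (so a half turn about x gives the same grasp; the last joint's range is limited). The gripper opens to 85 mm and grips with 20 to 120 N. Pads are 22 mm wide; open, the fingers measure 114 mm over their backs; the gripper's body (76 mm by 85 mm) begins 54 mm behind the grasp point. The pads swing forward as they close: fully open they stand 13 mm farther back than shut.
Start: joints at [61.879, 22.827, 2.584, 88.041, -1.071, 69.15, -2.905], TCP at [0.248, -0.601, 0.231] pointing down, gripper open.
Joint ranges: [-161.44, 161.44], [-28.35, 127.94], [-78.24, 83.42], [0, 140.83], [-78.03, 258.03], [13.02, 114.36], [-168.23, 168.23]. Speed limits (degrees/s): [147.25, 147.25, 180, 180, 180, 180, 180].

## Interface

Orientations are given as a 3x3 rotation matrix whose columns are the frame's x, y, z axes.
In Python, from rig import bot, vision gives the robot as it stands.
- The arm moves only by the tool arm_command, never from a script. Its argument "deltas" is a list of rows, each a list of 5 numbers: the opening, from -1 (shut) to 1 (fully open), then the shift along the tool's x, y, z in m, then the turn about the tool's x in rad. A call has 1 to 10 rows; each row is the pose to reach, as a shift and turn from the pose commanded when the call began, along the tool's axes at that moment; what a row does not reach only later rows make up. A row lasts 1/10 s, in which the tool goes at most 50 mm and 8.59 degrees, less where a joint would pass 70% of its speed; a pose out of reach is approached as far as the arm can. A call with a gripper value outside its range is refused whole. The fingers move at their own pace and stop on an object; "newtons" is the grip in N (left out, the last holds). Time passes only in rows, so rows that repeat a pose let the fingers close. It gives the time, the measured TCP pose, the force and the opening at its end, in the units of the state.
- bot.get_obs(): the state, without advancing time (a new reading comes with each control period).
- vision.grab_frame(name): name is "side" or "top"; returns a dict with "color" (400x640x3 uint8, red, green, blue), "depth" (400x640 float32, m along the optical axis (not along the pixel's ray), 0 where there is no reading), "K" (3x3 intrinsics, pixels), "rvec" (rotation vector, rad) and "tvec" (3), from world to camera coordinates, as OpenCV has them. Camera axes: x right, y down, z forward; pixel columns grow to the right and rows downward; lengths in m; the calibration is good to about 2 mm. A picture is of the moment at which its call begins.
- bot.hand_in(): hands the job in, once; it reports no verdict.
The state is a dict: "time_s": time; "q": joint angles; "qvel": joint speeds; "joint_torque": joint torques, N m; "position": TCP position; "ee_rot": TCP orientation; "force": force on the tool from outside, world axes, zero at the start; "torque": the same for the moment, N m; "grip_width": finger opening in m.
Only numpy, scipy, OpenCV 4.12 (cv2) and the standard library are available. Lean on these libraries where they do the work, as an engineer would, in place of code of your own. Each camera call takes 0.05 s, during which the arm holds its last target. There are 200 camera calls.

## Task

Get this lens ready for wet hand-stoning: first swing the handle of the toggle clamp over until the clamp locks with its rubber pad holding the lens, and only then turn the lever of the drip valve until the pointer at its tail lines up with the small brass index tab on the quadrant scale. Leave the tab where it is set, keep the lens on its seat, and do not disturb the other things on the bench.

Things in the scene. Friction and masses are not known exactly. Their poses are not given: they have to be found in the camera images.
- lens: Clear round lens blank, 67 mm across, 12 mm thick, loose, lying flat on the round rubber-topped seat (43 mm across) of the stand. Origin: centre of its underside.
- fixture: The wet-stoning stand: steel drip tray 172 (x) x 184 (y) mm, rim 16 mm high, fixed to the worktop; lens seat at its front left, toggle clamp behind the seat, drip valve at the right, small clear header tank with black lid (47 mm across, top 135 mm high) behind the valve. Origin: centre of the underside; x points to the back, y to the left.
- seat_centre (a point): Centre of the rubber seat's top face, 34 mm above the worktop, fixed on the stand. Its axes are the stand's: x runs level from the seat straight back to the clamp (away from the robot when the stand is square to it), y to the left, z up. The valve stem lies 22 mm along x and -92 mm along y from here.
- handle_tip (a point): Top end of the clamp handle's black rubber grip (17 mm thick, 56 mm long; 78 mm from the handle's pivot). It swings in the upright plane through the seat's centre and x axis. Open, it leans back 48 degrees, this end 108 mm high, 155 mm behind the seat; push it from behind toward the lens. Locked, it is about upright, this end 148 mm high, 93 mm behind.
- clamp_handle (a joint): Knee angle of the toggle clamp (handle against its link), rad: 0 as found, open; 1.88 on dead centre; about 2.02 at the stop past centre, where the clamp is locked. It stays there when let go.
- clamp_arm (a joint): Angle of the clamp arm, rad: 0 as found, raised 34 degrees with the pad clear of the lens; about 0.59 when level, with the pad on the lens.
- clamp_pad: Black rubber pad (18 mm across) on the spring spindle at the end of the clamp arm; origin at the centre of its lower face.
- lever_end (a point): Free end of the valve lever: a level bar, 84 mm from the stem axis to this end, its outer 40 mm sleeved in black rubber 12 mm thick; bar centre 82 mm above the worktop. Nothing higher than 60 mm lies under its swing.
- valve_axis (a point): Point on the valve stem's upright axis at the height of the lever, 82 mm above the worktop; fixed on the stand.
- valve_lever (a joint): Valve lever angle, rad: 0 shut (the lever points from the stem along the seat's -x direction, toward the robot side), growing counter-clockwise seen from above to 1.57 wide open (the lever points along the seat's -y direction, to the right). Stiff by friction: it stays where it is left.
- pointer_tip (a point): Tip of the dark tapered pointer that is fixed to the lever and points straight away from it on the far side of the stem, over the quadrant scale; 44.5 mm from the stem axis, 72 mm above the worktop.
- tab_tip (a point): Nose of the brass index tab (13 x 11 mm) clipped on the rim of the aluminium quadrant scale, at 44.5 mm from the stem axis: the pointer's tip lies on it when the valve is set. The scale is ticked every 10 degrees, with longer ticks every 30.
- index_tab (a joint): Place of the tab on the scale, rad, counted like the valve lever's angle: the valve is set when valve_lever equals this. Between 0.6 and 1.2; set tight, not to be moved.
- dressing_stone: Pale oblong dressing stone, 25 x 100 x 13 mm, long along its y, lying left of the stand; origin at the centre of its underside. Leave alone.
- spare_lens: Spare, slightly tinted round lens blank, 67 mm across, 12 mm thick, lying on the worktop; origin at the centre of its underside. Leave alone.
- spray_bottle: Blue bottle with a white cap, 38 mm across, 120 mm high, standing behind the stand; origin at the centre of its underside. Leave alone.
- glasses_case: Dark blue closed spectacle case, 60 x 150 x 36 mm, lying at the left; origin at the centre of its underside. Leave alone.
Mind the look-alikes: they are no part of the job. What is shaped like the lens but pink is not meant.

How it is judged (in metres and radians):
On the way, in this order (a step that is already met when the one before it is completed fails the run):
1. the toggle clamp is swung past centre and its pad presses on the lens (value of joint clamp_handle above 1.92 rad and contact force between clamp_pad and lens above 2 N and horizontal distance between lens and seat_centre below 0.008 m), for 0.2 s.
2. the valve's pointer lines up with the index tab (horizontal distance between pointer_tip and tab_tip below 0.0035 m), for 0.2 s.
At the end, for the whole second after the job is handed in: The clamp is locked past centre (clamp_handle above 1.92 rad) with its pad pressing on the lens by more than 2 N, the lens lies flat (within 0.1 rad) within 8 mm of the seat's centre, and the valve stands still with its pointer's tip within 3.5 mm (about 4.5 degrees) of the index tab's nose (all of step 1 and horizontal distance between pointer_tip and tab_tip below 0.0035 m and angle between lens's own z axis and vertical below 0.1 rad and velocity of joint valve_lever between -0.05 and 0.05 rad/s); the robot touches nothing.
It fails at once if the index tab is shifted from where it was set by more than 4 mm (distance of tab_tip from where it was at the start of the episode above 0.004 m).
It fails at once if the lens leaves its seat: raised or shifted by more than 12 mm (distance of lens from where it was at the start of the episode above 0.012 m).
It fails at once if the dressing stone, spare lens, spray bottle or spectacle case is moved by more than 20 mm (distance of any of dressing_stone, spare_lens, spray_bottle, glasses_case from where it was at the start of the episode above 0.02 m).
It also fails if it takes over 58 s, if anything falls off the work surface, if the arm or the gripper's body presses on something with over 40 N, if the wrist force passes 120 N, or if a joint passes its speed limit or range.

## Working session

There is one attempt and no reset: what is moved stays moved. The work goes in short steps, Python scripts to look and compute and a tool call to move; the robot and the scene stay as the last step left them, time stands still between calls to the robot, and variables do not carry over. Pictures are saved under pics/ and viewed, about 8 in all and at most 12, crops included, and the job is handed in when it is done.

Besides the shell and the picture viewer there is one more tool, called after "Call:" by a JSON object that holds its "name" and its "arguments". arm_command: Moves the arm, as the interface text tells. Its arguments: {"type":"object","properties":{"deltas":{"type":"array"},"newtons":{"type":"number"}},"required":["deltas"]}

```bash
mkdir -p pics; ls
cat > h.py <<'E'
import numpy as np, cv2
from rig import bot, vision
def grab(n):
    f=vision.grab_frame(n); f['R']=cv2.Rodrigues(np.array(f['rvec'],float))[0]; f['t']=np.array(f['tvec'],float).reshape(3); return f
def ray(f,uv):
    d=f['R'].T@(np.linalg.inv(f['K'])@np.array([uv[0],uv[1],1.])); return -f['R'].T@f['t'], d
def onz(f,uv,z):
    c,d=ray(f,uv); return c+d*(z-c[2])/d[2]
def proj(f,p):
    q=f['K']@(f['R']@np.array(p,float)+f['t']); return q[:2]/q[2]
def save(f,name,box=None,s=1):
    im=f['color'][:,:,::-1]
    if box: x0,y0,x1,y1=box; im=im[y0:y1,x0:x1]
    cv2.imwrite('pics/'+name,cv2.resize(im,None,fx=s,fy=s,interpolation=cv2.INTER_CUBIC))
E
python3 - <<'E'
from h import *
ims=[]
for n in('side','top'):
    f=grab(n); np.savez('pics/'+n+'0.npz',**f); save(f,n+'0.png',None,1.25)
    print(n,-f['R'].T@f['t'],f['R'].tolist(),f['K'].tolist())
o=bot.get_obs(); print(o['time_s'],o['position'],o['ee_rot'],o['grip_width'],bot.hold_point_z)
E
```

```text
pics
side [0.04675135 0.9899763  1.00163864] [[-0.8667912422228816, -0.49843961861055597, 0.015195032249959384], [-0.3224215496235736, 0.5369283479357888, -0.7795846929752263], [0.38041725347839744, -0.6806363902865521, -0.6261124639181406]] [[460.8573032399282, 0.0, 311.7338649473572], [0.0, 460.8573032399282, 204.52599794241974], [0.0, 0.0, 1.0]]
top [ 0.47066476 -0.0117215   1.22524967] [[0.014584666007651959, -0.9998346980996523, -0.010856518476117592], [-0.9938685259847749, -0.013305776494367927, -0.10976479111596948], [0.10960219237905655, 0.01239083483301158, -0.9938982979348769]] [[417.79040859635313, 0.0, 315.7489952407016], [0.0, 417.79040859635313, 203.4313196412825], [0.0, 0.0, 1.0]]
0.1 [ 0.24802812 -0.60021126  0.23036068] [[-7.87099649e-04  9.24176795e-01  3.81964177e-01]
 [ 1.57464019e-03  3.81964967e-01 -9.24175462e-01]
 [-9.99998450e-01 -1.25962037e-04 -1.75589042e-03]] 0.085130718888422 0.0187
```

View pics/top0.png

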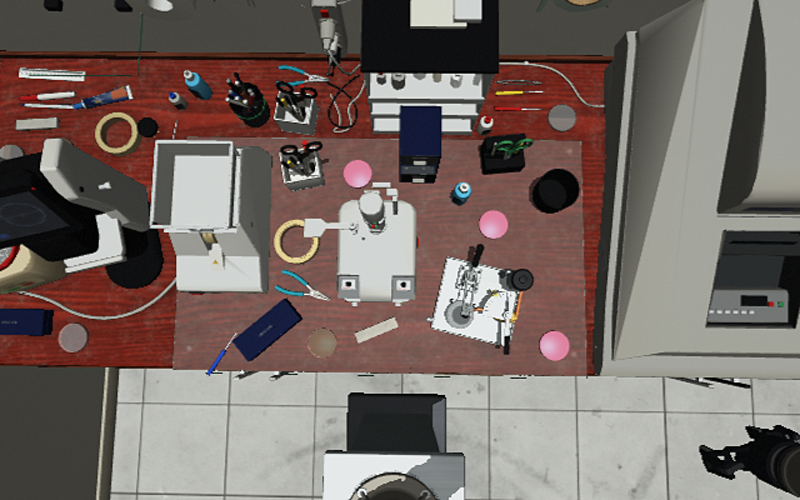

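View pics/side0.png

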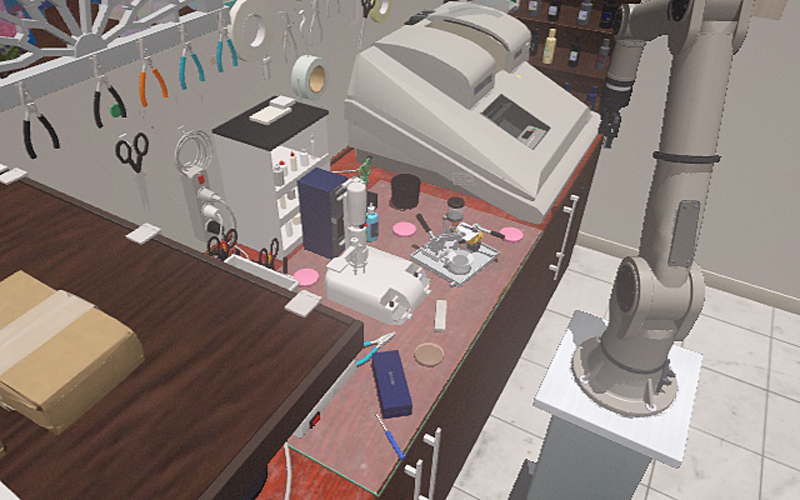

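The top view shows the stand at about (475,300), with the clear lens on its seat at (459,315). The clamp handle is the black grip at (477,252), the lever's black sleeve at (506,342), and the tank lid at (519,280). Look-alikes for the lens are the pink discs at (357,173), (493,224) and (554,346), the tinted spare at (321,343), and discs at (72,337) and (562,117). The black tank lid could be confused with the grips. The side view shows the stand at (458,255).

Run:
```python
from h import *
a=dict(np.load('pics/top0.npz'));b=dict(np.load('pics/side0.npz'))
A=cv2.resize(a['color'][190:290,335:435],(800,800),interpolation=cv2.INTER_CUBIC)
B=cv2.resize(b['color'][155:235,320:430],(800,582),interpolation=cv2.INTER_CUBIC)
cv2.imwrite('pics/c_top.png',cv2.resize(A,(600,600))[:,:,::-1]);cv2.imwrite('pics/c_side.png',B[:,:,::-1])
```

```text
(no output)
```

View pics/c_top.png

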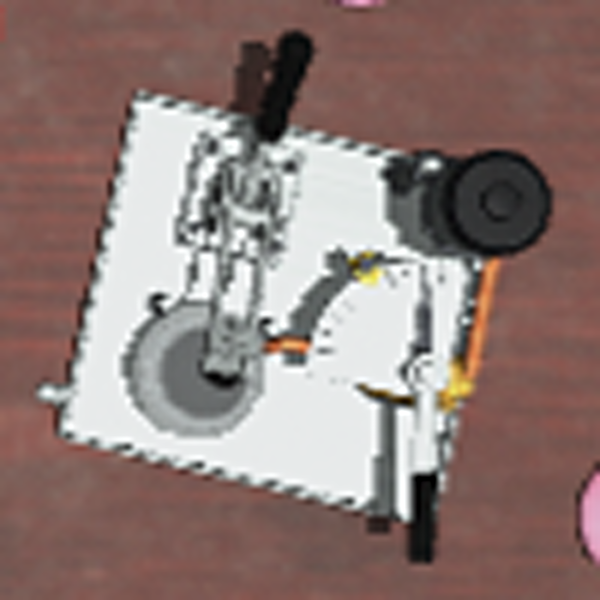

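View pics/c_side.png

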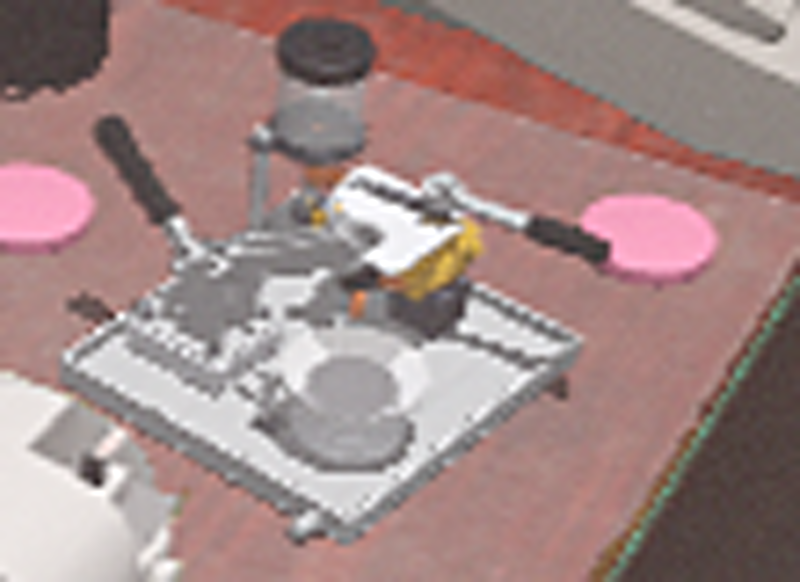

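The close crop confirms the choice. The clear lens is on the seat at crop (195,369), the handle grip tip at (295,45), the stem at (425,370), the lever end at (422,558), and the brass tab at (368,268) on the quadrant. The other yellow patches at (455,385) and (385,395) are the valve body.

```bash
cat > fit.py <<'E'
from h import *
from scipy.optimize import least_squares
f=dict(np.load('pics/top0.npz'));s=dict(np.load('pics/side0.npz'))
P=lambda c:(335+c[0]/6-.5+.08, 190+c[1]/6-.5+.08)
S=lambda c:(320+c[0]*110/800-.5, 155+c[1]*80/582-.5)
obs=[('lens',f,P((195,369)),(0,0,.040)),('tip',f,P((297,42)),(.155,0,.108)),('stem',f,P((425,370)),(.022,-.092,.086)),
('tipS',s,S((110,122)),(.155,0,.108)),('stemS',s,S((440,190)),(.022,-.092,.088))]
def w(x,p): c,sn=np.cos(x[2]),np.sin(x[2]); return np.array([x[0]+c*p[0]-sn*p[1],x[1]+sn*p[0]+c*p[1],p[2]])
res=lambda x:np.concatenate([proj(g,w(x,p))-np.array(u) for _,g,u,p in obs])
r=least_squares(res,[.5,-.2,-.2],loss='soft_l1')
x=r.x
if __name__=='__main__':
    print(x[:2],np.degrees(x[2]));print(np.c_[res(x).reshape(-1,2)].round(1))
    for n,p in dict(seat=(0,0,.034),stem=(.022,-.092,.082),tip=(.155,0,.108),lock=(.093,0,.148)).items(): print(n,w(x,p).round(4))
    st=w(x,(.022,-.092,.082))
    le=onz(f,P((422,560)),.082)-st; sl=onz(s,S((607,250)),.082)-st
    for d in(le,sl): print('lever deg',np.degrees(np.arctan2(-d[1],-d[0])-x[2]),np.hypot(*d[:2]))
    hsv=cv2.cvtColor(f['color'],cv2.COLOR_RGB2HSV)
    m=cv2.inRange(hsv,(20,110,120),(35,255,255)); m[:190]=0;m[290:]=0;m[:,:335]=0;m[:,435:]=0
    n,_,t,c=cv2.connectedComponentsWithStats(m)
    for i in range(1,n):
        d=onz(f,c[i],.072)-st; print('yellow',c[i],((c[i]-[335,190])*6+3).round(),t[i][4],'deg',np.degrees(np.arctan2(d[1],d[0])-x[2]),np.hypot(*d[:2]))
    hs=cv2.cvtColor(s['color'],cv2.COLOR_RGB2HSV); m=cv2.inRange(hs,(20,110,100),(35,255,255))[155:235,320:430]
    n,_,t,c=cv2.connectedComponentsWithStats(m)
    for i in range(1,n):
        q=c[i]+[320,155];d=onz(s,q,.07)-st; print('yS',c[i]*7.27,t[i][4],'deg',np.degrees(np.arctan2(d[1],d[0])-x[2]),np.hypot(*d[:2]))
E
python3 fit.py
```

```text
[ 0.46699039 -0.14503806] -13.329602207559628
[[ 0.6  0.5]
 [-0.2 -1.1]
 [-0.8  0.9]
 [-0.9 -0.7]
 [ 0.6 -0.6]]
seat [ 0.467 -0.145  0.034]
stem [ 0.4672 -0.2396  0.082 ]
tip [ 0.6178 -0.1808  0.108 ]
lock [ 0.5575 -0.1665  0.148 ]
lever deg 13.925987367144058 0.0823603787299405
lever deg 13.166432483964725 0.08164426247088685
yellow [393. 233.] [351. 261.] 1 deg 42.320273557650864 0.0590945069292603
yellow [395.5 232. ] [366. 255.] 2 deg 35.08499806230557 0.05871565226804475
yellow [395.8 235.6] [368. 277.] 5 deg 38.51380264302616 0.04935593071907465
yellow [410.42857143 254.        ] [456. 387.] 21 deg -91.6181003283526 0.01923702173924299
yellow [399. 255.] [387. 393.] 1 deg 136.15611506010748 0.015007032110740308
yS [312.61 210.83] 1 deg 42.92854917518397 0.05856296420842789
yS [446.97965517 256.45551724] 29 deg 134.59449228443393 0.03423711213005926
```

Fit: seat at (0.467, -0.145), stand yaw -13.3°, lever now at about 13.5°, tab at roughly 40° (to be refined later). I'll move left and clear of the machine first, with the fingers shut and the tool turned so the jaws lie along the stand's y.

Call:
{"name": "arm_command", "arguments": {"deltas": [[-1, -0.01, 0.022, -0.043, 0.12], [-1, -0.02, 0.045, -0.085, 0.24], [-1, -0.03, 0.067, -0.128, 0.36], [-1, -0.04, 0.09, -0.17, 0.48], [-1, -0.05, 0.112, -0.213, 0.6], [-1, -0.05, 0.155, -0.222, 0.625], [-1, -0.05, 0.197, -0.23, 0.625], [-1, -0.05, 0.24, -0.239, 0.625], [-1, -0.05, 0.282, -0.247, 0.625], [-1, -0.05, 0.324, -0.256, 0.625]]}}

```text
time_s: 1.1
position: [0.4509, -0.2393, 0.2811]
ee_rot: [[-0.0, 0.973, -0.231], [-0.0, -0.231, -0.973], [-1.0, -0.0, 0.0]]
force: [0.3, -1.0, -0.3]
grip_width: -0.0003
```

```bash
cat > plan.py <<'E'
from fit import *
def plan(pts,stand=True):
    "tool-frame deltas from the current pose to points (stand frame x,y, world z)"
    o=bot.get_obs();R=np.array(o['ee_rot']);p=np.array(o['position'])
    print('pos',p.round(4),'zdeg',np.degrees(np.arctan2(R[1,2],R[0,2])).round(2),'F',np.round(o['force'],1),'t',o['time_s'],'g',o['grip_width'])
    for q in pts: print(q,(R.T@((w(x,q) if stand else np.array(q))-p)).round(4))
E
python3 - <<'E'
from plan import *
# arc: tip of the handle
plan([(.200,0,.27),(.195,0,.09)])
b=onz(f,(461/1.25,193/1.25),.12);print('bottle',b)
E
```

```text
pos [ 0.4509 -0.2393  0.2811] zdeg -103.37 F [ 0.3 -1.  -0.3] t 1.1 g -0.00034421245475748573
(0.2, 0, 0.27) [ 0.0111  0.1939 -0.0955]
(0.195, 0, 0.09) [ 0.1911  0.1889 -0.0955]
bottle [ 0.72728248 -0.13886026  0.12      ]
```

Call:
{"name": "arm_command", "arguments": {"deltas": [[-1, 0.0, 0.04, -0.02, 0], [-1, 0.0, 0.08, -0.04, 0], [-1, 0.0, 0.12, -0.06, 0], [-1, 0.0, 0.16, -0.08, 0], [-1, 0.02, 0.194, -0.0955, 0], [-1, 0.07, 0.194, -0.0955, 0], [-1, 0.11, 0.194, -0.0955, 0], [-1, 0.15, 0.193, -0.0955, 0], [-1, 0.19, 0.193, -0.0955, 0], [-1, 0.19, 0.193, -0.0955, 0]]}}

```text
time_s: 2.1
position: [0.6543, -0.191, 0.0842]
ee_rot: [[-0.014, 0.973, -0.231], [0.003, -0.231, -0.973], [-1.0, -0.014, 0.0]]
force: [-1.2, 0.2, 0.3]
grip_width: 0.0001
```

Run:
```python
from plan import *
plan([(.172,0,.09)])
a=grab('top');b=grab('side')
A=cv2.resize(a['color'][185:265,355:415],(450,600),interpolation=cv2.INTER_CUBIC)
B=cv2.resize(b['color'][145:235,310:362+8],(350,525),interpolation=cv2.INTER_CUBIC)
C=np.zeros((600,800,3),np.uint8);C[:,:450]=A;C[:525,450:]=B;cv2.imwrite('pics/p1.png',C[:,:,::-1])
```

```text
pos [ 0.6543 -0.191   0.0842] zdeg -103.34 F [-1.2  0.2  0.3] t 2.1 g 0.0001355284751448729
(0.172, 0, 0.09) [-0.0056 -0.0209 -0.0015]
```

View pics/p1.png

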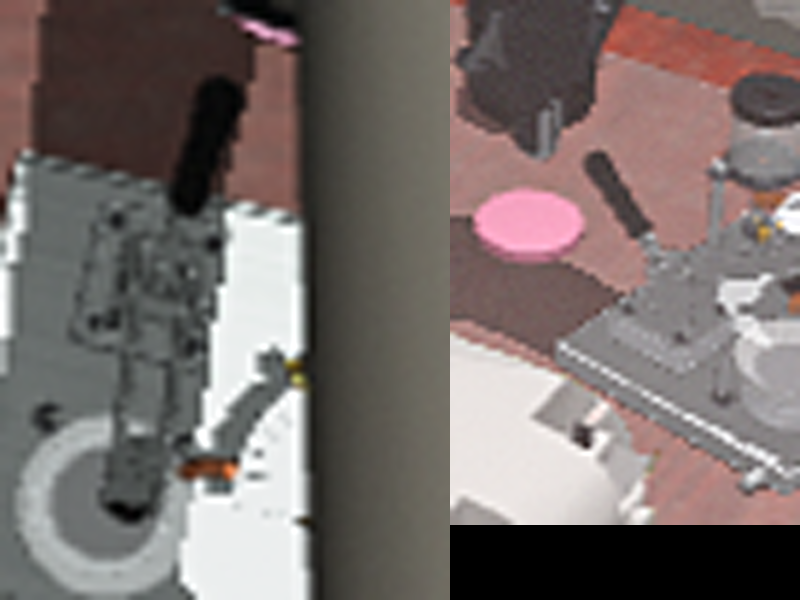

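Run:
```python
from plan import *
p=bot.get_obs()['position'];print(bot.get_obs()['time_s'],p)
q=proj(f,p);print('top crop',(q-[355,185])*7.5)
q=proj(s,p);print('side crop',(q-[310,145])*[350/60,525/90]+[450,0])
t=w(x,(.155,0,.108));print('tip top',(proj(f,t)-[355,185])*7.5,'side',(proj(s,t)-[310,145])*[350/60,525/90]+[450,0])
```

```text
2.2 [ 0.65956041 -0.19203882  0.09118703]
top crop [239.94246507 -28.22131104]
side crop [533.94274423 142.45064332]
tip top [216.39940421  78.70320712] side [588.20281712 148.95184172]
```

Both projections agree with the picture: the fingertips are just behind the grip tip, at side crop (540,150) against the tip at (597,157). Now I'll push along the tip's arc, rising as it goes.

Call:
{"name": "arm_command", "arguments": {"deltas": [[-1, 0, -0.012, 0, 0], [-1, 0, -0.024, 0, 0], [-1, -0.005, -0.03, 0, 0], [-1, -0.01, -0.036, 0, 0], [-1, -0.016, -0.042, 0, 0], [-1, -0.022, -0.048, 0, 0], [-1, -0.026, -0.055, 0, 0], [-1, -0.03, -0.062, 0, 0], [-1, -0.03, -0.062, 0, 0]]}}

```text
time_s: 3.1
position: [0.5985, -0.1777, 0.1218]
ee_rot: [[-0.0, 0.973, -0.231], [-0.0, -0.231, -0.973], [-1.0, -0.0, 0.0]]
force: [0.1, -0.5, -1.0]
grip_width: -0.0004
```

Run:
```python
from plan import *
plan([(.104,0,.128)])
b=grab('side');b2=grab('top')
A=cv2.resize(b2['color'][175:265,350:420],(467,600),interpolation=cv2.INTER_CUBIC)
B=cv2.resize(b['color'][145:235,310:362+8],(333,500),interpolation=cv2.INTER_CUBIC)
C=np.zeros((600,800,3),np.uint8);C[:,:467]=A;C[:500,467:]=B;cv2.imwrite('pics/p2.png',C[:,:,::-1])
```

```text
pos [ 0.5985 -0.1777  0.1218] zdeg -103.36 F [ 0.1 -0.5 -1. ] t 3.1 g -0.00040024212052818187
(0.104, 0, 0.128) [-0.0062 -0.0315 -0.0014]
```

View pics/p2.png

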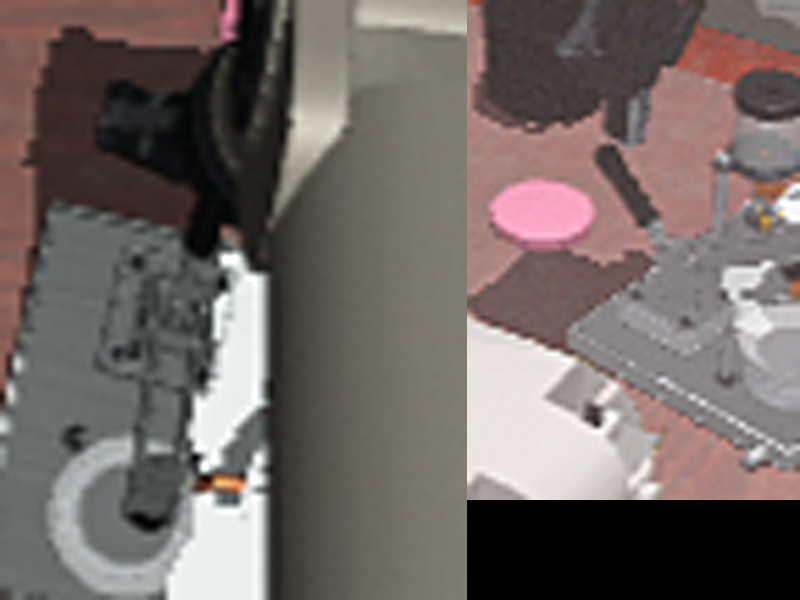

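The fingers passed just above the grip: the tips are at side (628,130), and the handle tip at (607,155) has not moved. The force is near zero. I'll back off, go in lower and push again.

Call:
{"name": "arm_command", "arguments": {"deltas": [[-1, -0.01, 0.02, -0.001, 0], [-1, -0.01, 0.045, -0.001, 0], [-1, 0.0, 0.063, -0.001, 0], [-1, 0.025, 0.063, -0.001, 0], [-1, 0.045, 0.063, -0.001, 0], [-1, 0.045, 0.05, -0.001, 0], [-1, 0.045, 0.04, -0.001, 0], [-1, 0.045, 0.034, -0.001, 0], [-1, 0.045, 0.028, -0.001, 0], [-1, 0.045, 0.024, -0.001, 0]]}}

```text
time_s: 4.2
position: [0.6277, -0.1836, 0.0789]
ee_rot: [[0.012, 0.973, -0.231], [-0.003, -0.231, -0.973], [-1.0, 0.012, -0.0]]
force: [9.7, -3.2, 1.6]
grip_width: 0.0002
```

Run:
```python
from plan import *
plan([(.15,0,.08),(.104,0,.128)])
```

```text
pos [ 0.6277 -0.1836  0.0789] zdeg -103.35 F [ 9.7 -3.2  1.6] t 4.2 g 0.00022384307914525466
(0.15, 0, 0.08) [-0.0013 -0.0152 -0.0004]
(0.104, 0, 0.128) [-0.0499 -0.0606 -0.0004]
```

Contact at about 10 N with 30 mm of overlap. Now I'll follow the arc.

Call:
{"name": "arm_command", "arguments": {"deltas": [[-1, -0.002, -0.005, 0, 0], [-1, -0.006, -0.01, 0, 0], [-1, -0.01, -0.015, 0, 0], [-1, -0.014, -0.02, 0, 0], [-1, -0.018, -0.025, 0, 0], [-1, -0.022, -0.03, 0, 0], [-1, -0.025, -0.035, 0, 0], [-1, -0.028, -0.04, 0, 0], [-1, -0.03, -0.045, 0, 0], [-1, -0.03, -0.045, 0, 0]]}}

```text
time_s: 5.2
position: [0.5776, -0.1717, 0.1058]
ee_rot: [[-0.003, 0.973, -0.231], [0.0, -0.231, -0.973], [-1.0, -0.002, 0.0]]
force: [0.5, -0.4, 0.8]
grip_width: 0.0001
```

Run:
```python
from plan import *
plan([(.104,0,.128)])
b=grab('side')
save(b,'p3.png',(300,130,400,230),6)
```

```text
pos [ 0.5776 -0.1717  0.1058] zdeg -103.36 F [ 0.5 -0.4  0.8] t 5.2 g 7.87162175088457e-05
(0.104, 0, 0.128) [-0.0221 -0.0098 -0.0005]
```

View pics/p3.png

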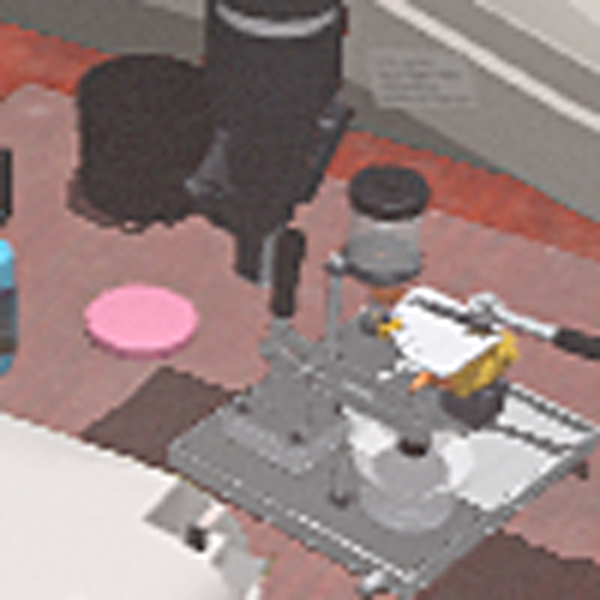

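The handle at side crop (287,270) is nearly upright and the pad at (415,443) is almost on the lens. I'll keep pushing in small steps.

Call:
{"name": "arm_command", "arguments": {"deltas": [[-1, -0.002, -0.004, 0, 0], [-1, -0.003, -0.007, 0, 0], [-1, -0.004, -0.01, 0, 0], [-1, -0.005, -0.012, 0, 0], [-1, -0.005, -0.012, 0, 0]]}}

```text
time_s: 5.75
position: [0.5759, -0.1694, 0.1125]
ee_rot: [[0.019, 0.973, -0.23], [-0.002, -0.23, -0.973], [-1.0, 0.019, -0.003]]
force: [18.3, -3.8, -9.2]
grip_width: 0.0002
```

Call:
{"name": "arm_command", "arguments": {"deltas": [[-1, 0, -0.003, 0, 0], [-1, 0, -0.006, 0, 0], [-1, 0, -0.009, 0, 0], [-1, 0, -0.009, 0, 0]]}}

```text
time_s: 6.15
position: [0.5747, -0.1686, 0.114]
ee_rot: [[0.036, 0.973, -0.229], [-0.004, -0.229, -0.973], [-0.999, 0.036, -0.004]]
force: [32.7, -6.3, -20.4]
grip_width: 0.0
```

Run:
```python
from plan import *
plan([])
b=grab('side')
save(b,'p4.png',(325,150,385,225),8)
```

```text
pos [ 0.5747 -0.1686  0.114 ] zdeg -103.23 F [ 32.7  -6.3 -20.4] t 6.15 g 8.160136054282366e-06
```

View pics/p4.png

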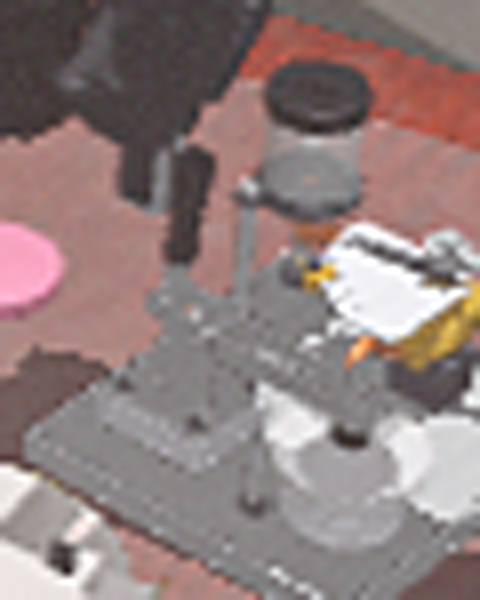

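Run:
```python
from plan import *
for p in [(.093,0,.148),(.093,0,.09),(.100,0,.145),(.107,0,.142),(.11,0,.08)]: print(p,(proj(s,w(x,p))-[325,150])*8+3.5)
```

```text
(0.093, 0, 0.148) [191.05865136 147.55515778]
(0.093, 0, 0.09) [182.09437636 261.78873926]
(0.1, 0, 0.145) [177.5157031  146.87008472]
(0.107, 0, 0.142) [164.07151771 146.1900076 ]
(0.11, 0, 0.08) [149.84054818 264.35842424]
```

The handle tip at (195,148) is within a few mm of the locked projection. I'll push on, dropping a little to relieve the vertical friction.

Call:
{"name": "arm_command", "arguments": {"deltas": [[-1, 0.003, -0.003, 0, 0], [-1, 0.004, -0.006, 0, 0], [-1, 0.005, -0.009, 0, 0], [-1, 0.005, -0.012, 0, 0], [-1, 0.005, -0.012, 0, 0]]}}

```text
time_s: 6.7
position: [0.5737, -0.1683, 0.1142]
ee_rot: [[0.059, 0.972, -0.228], [-0.009, -0.228, -0.974], [-0.998, 0.06, -0.004]]
force: [45.4, -9.6, -16.3]
grip_width: 0.0002
```

The force is rising steeply with almost no motion, so the handle is probably at the stop. I'll ease off and check that it stays.

Call:
{"name": "arm_command", "arguments": {"deltas": [[-1, -0.003, 0.01, 0, 0], [-1, -0.003, 0.02, 0, 0], [-1, -0.003, 0.03, 0, 0], [-1, -0.003, 0.04, 0, 0], [-1, -0.003, 0.055, 0, 0], [-1, -0.003, 0.065, 0, 0], [-1, -0.003, 0.065, 0, 0]]}}

```text
time_s: 7.4
position: [0.6103, -0.1793, 0.1083]
ee_rot: [[-0.002, 0.973, -0.231], [0.001, -0.231, -0.973], [-1.0, -0.002, -0.0]]
force: [-0.6, 0.2, 0.3]
grip_width: 0.0001
```

Run:
```python
from plan import *
plan([(.2,0,.12)])
b=grab('side');a=grab('top')
A=cv2.resize(a['color'][190:280,360:415],(367,600),interpolation=cv2.INTER_CUBIC)
B=cv2.resize(b['color'][150:225,330:384],(432,600),interpolation=cv2.INTER_CUBIC)
cv2.imwrite('pics/p5.png',np.hstack([A,B])[:,:,::-1])
```

```text
pos [ 0.6103 -0.1793  0.1083] zdeg -103.36 F [-0.6  0.2  0.3] t 7.4 g 0.0001238859951064445
(0.2, 0, 0.12) [-0.0118  0.0526 -0.0003]
```

View pics/p5.png

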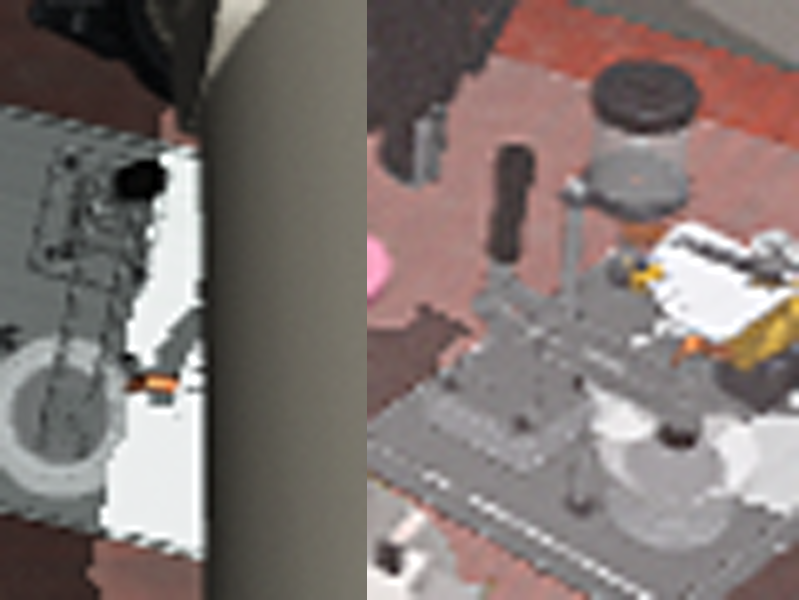

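Run:
```python
from plan import *
a=grab('top');b=grab('side')
inv=lambda p:np.array([[np.cos(x[2]),np.sin(x[2])],[-np.sin(x[2]),np.cos(x[2])]])@(p[:2]-x[:2])
def blob(g,box,nm):
    x0,y0,x1,y1=box; m=(g['color'][y0:y1,x0:x1].max(2)<60).astype(np.uint8)
    n,l,t,c=cv2.connectedComponentsWithStats(m)
    for i in range(1,n):
        if t[i][4]>15: print(nm,t[i][:4]+[x0,y0,0,0],t[i][4],c[i]+[x0,y0])
def pr(nm,g,box): blob(g,box,nm)
pr('top now',a,(374,205,392,225)); pr('side now',b,(340,160,355,190))
for nm in('p3',):
    im=cv2.imread('pics/p3.png'); im=cv2.resize(im,(100,100),interpolation=cv2.INTER_AREA)
    m=(im[:,:].max(2)<75).astype(np.uint8); print(nm); print(m[34:56,36:54])
m=(b['color'][164:186,336:354].max(2)<75).astype(np.uint8);print(m)
for p in [(.093,0,.148),(.097,0,.147),(.101,0,.145),(.090,0,.095)]: print(p,proj(f,w(x,p)),proj(s,w(x,p)))
```

```text
top now [380 205  12  20] 60 [387.71666667 209.78333333]
top now [377 214   8   7] 44 [380.27272727 216.81818182]
p3
[[0 0 0 1 1 1 1 1 1 0 0 1 1 0 0 0 0 0]
 [1 0 0 1 0 0 0 0 0 0 1 1 1 0 0 0 0 0]
 [1 1 0 0 0 0 1 0 0 1 1 1 0 0 0 0 0 0]
 [0 1 1 0 1 0 1 1 0 1 0 0 0 0 0 0 0 0]
 [0 0 0 1 1 0 1 1 1 0 0 0 0 0 0 0 0 0]
 [0 0 0 0 1 1 0 0 0 0 0 1 1 1 0 0 0 0]
 [0 0 0 0 1 1 0 0 0 0 0 1 1 1 1 0 0 0]
 [0 0 0 0 1 1 1 0 0 0 0 1 0 1 0 0 0 0]
 [0 0 0 0 1 1 1 0 0 0 1 1 1 1 0 0 0 0]
 [0 0 0 0 1 1 1 0 0 0 1 1 1 1 0 0 0 0]
 [0 0 0 0 1 1 0 0 0 0 1 1 1 1 0 0 0 0]
 [0 0 0 0 1 1 1 0 0 0 1 1 1 0 0 0 0 0]
 [0 0 0 0 0 0 1 0 0 0 1 1 1 0 0 0 0 0]
 [0 0 0 0 0 0 0 0 0 0 1 1 1 0 0 0 0 0]
 [0 0 0 0 0 0 0 0 0 0 0 1 1 0 0 0 0 0]
 [0 0 0 0 0 0 0 0 0 0 0 1 1 0 0 0 0 0]
 [0 0 0 0 0 0 0 0 0 0 1 1 1 0 0 0 0 0]
 [0 0 0 0 0 0 0 0 0 0 1 1 1 0 0 0 0 0]
 [0 0 0 0 0 0 0 0 0 0 0 1 0 0 0 0 0 0]
 [0 0 0 0 0 0 0 0 0 0 0 0 0 0 0 0 0 0]
 [0 0 0 0 0 0 0 0 0 0 0 0 0 0 0 0 0 0]
 [0 0 0 0 0 0 0 0 0 0 0 0 0 0 0 0 0 0]]
[[1 0 0 0 0 0 0 0 0 0 0 0 0 0 0 0 0 0]
 [0 0 0 0 0 0 0 0 0 0 0 0 0 0 0 0 0 0]
 [0 0 0 0 0 0 0 0 0 0 0 0 0 0 0 0 0 0]
 [0 0 0
[... 329 characters left out ...]
1 1 1 0 0 0 0]
 [0 0 0 0 0 0 0 0 0 0 0 1 1 1 0 0 0 0]
 [0 0 0 0 0 0 0 0 0 0 1 1 1 0 0 0 0 0]
 [0 0 0 0 0 0 0 0 0 0 1 0 1 0 0 0 0 0]
 [0 0 0 0 0 0 0 0 0 0 1 1 1 0 0 0 0 0]
 [0 0 0 0 0 0 0 0 0 0 1 1 1 0 0 0 0 0]
 [0 0 0 0 0 0 0 0 0 0 1 1 1 0 0 0 0 0]
 [0 0 0 0 0 0 0 0 0 0 0 1 0 0 0 0 0 0]
 [0 0 0 0 0 0 0 0 0 0 0 0 0 0 0 0 0 0]
 [0 0 0 0 0 0 0 0 0 0 0 0 0 0 0 0 0 0]
 [0 0 0 0 0 0 0 0 0 0 0 0 0 0 0 0 0 0]]
(0.093, 0, 0.148) [380.72395382 216.61099244] [348.44483142 168.00689472]
(0.097, 0, 0.147) [381.02211988 215.14412267] [347.48977788 167.77812898]
(0.101, 0, 0.145) [381.26347374 213.71404209] [346.51923876 167.80145477]
(0.09, 0, 0.095) [377.65600839 219.21892753] [348.10617125 181.44843719]
```

The handle stays upright after release and matches the locked projection within about 3 mm. I'll push once more, a bit harder, to be sure it sits against the stop and isn't just short of dead centre.

Call:
{"name": "arm_command", "arguments": {"deltas": [[-1, 0, -0.03, 0, 0], [-1, 0, -0.042, 0, 0], [-1, 0, -0.052, 0, 0], [-1, 0, -0.06, 0, 0], [-1, 0, -0.067, 0, 0], [-1, 0, -0.074, 0, 0], [-1, 0, -0.08, 0, 0], [-1, 0, -0.08, 0, 0]]}}

```text
time_s: 8.4
position: [0.571, -0.1647, 0.1214]
ee_rot: [[0.086, 0.97, -0.226], [-0.012, -0.226, -0.974], [-0.996, 0.087, -0.008]]
force: [67.5, -10.3, -25.7]
grip_width: 0.0001
```

Run:
```python
from plan import *
plan([])
b=grab('side');print((b['color'][164:186,336:354].max(2)<75).astype(np.uint8))
```

```text
pos [ 0.571  -0.1647  0.1214] zdeg -103.04 F [ 67.5 -10.3 -25.7] t 8.4 g 0.000145044441631435
[[0 0 1 1 1 1 1 0 1 0 1 0 1 1 1 0 0 0]
 [0 0 0 1 1 0 1 1 1 1 0 1 0 1 0 0 0 0]
 [0 0 0 0 0 1 1 0 1 0 0 1 0 0 0 0 0 0]
 [0 0 0 0 0 0 1 0 1 1 1 1 0 0 0 0 0 0]
 [0 0 0 0 0 0 1 1 1 0 0 0 0 0 0 0 0 0]
 [0 0 0 0 0 0 1 1 1 0 0 0 0 1 1 0 0 0]
 [0 0 0 0 0 0 0 0 1 0 0 0 1 1 1 1 1 0]
 [0 0 0 0 0 0 0 1 1 0 0 0 1 1 1 1 1 0]
 [0 0 0 0 0 1 1 1 0 0 0 0 0 0 1 1 1 0]
 [0 0 0 0 0 0 1 1 0 0 0 0 1 1 0 1 0 0]
 [0 0 0 0 0 0 0 1 0 0 0 0 0 1 1 1 0 0]
 [0 0 0 0 0 0 0 0 0 0 0 0 0 1 1 0 0 0]
 [0 0 0 0 0 0 0 0 0 0 0 0 1 1 1 0 0 0]
 [0 0 0 0 0 0 0 0 0 0 0 0 1 0 1 0 0 0]
 [0 0 0 0 0 0 0 0 0 0 0 0 1 1 0 0 0 0]
 [0 0 0 0 0 0 0 0 0 0 0 1 1 1 0 0 0 0]
 [0 0 0 0 0 0 0 0 0 0 0 1 0 1 0 0 0 0]
 [0 0 0 0 0 0 0 0 0 0 0 1 1 1 0 0 0 0]
 [0 0 0 0 0 0 0 0 0 0 0 1 1 1 0 0 0 0]
 [0 0 0 0 0 0 0 0 0 0 0 0 0 0 0 0 0 0]
 [0 0 0 0 0 0 0 0 0 0 0 0 0 0 0 0 0 0]
 [0 0 0 0 0 0 0 0 0 0 0 0 0 0 0 0 0 0]]
```

The handle did move further forward (tip u 348 → about 350.5), so it is likely past centre only now. I'll release and check that it holds.

Call:
{"name": "arm_command", "arguments": {"deltas": [[-1, 0, 0.015, 0, 0], [-1, 0, 0.03, 0, 0], [-1, 0, 0.045, 0, 0], [-1, 0, 0.06, 0, 0], [-1, 0, 0.08, 0, 0], [-1, 0, 0.08, 0, 0]]}}

```text
time_s: 9.05
position: [0.6119, -0.1796, 0.1095]
ee_rot: [[0.002, 0.973, -0.231], [-0.0, -0.231, -0.973], [-1.0, 0.002, -0.0]]
force: [-0.2, 0.9, 1.0]
grip_width: 0.0002
```

Run:
```python
from plan import *
plan([])
b=grab('side');print((b['color'][164:186,336:354].max(2)<75).astype(np.uint8)); np.savez('pics/s5.npz',**b)
a=grab('top');m=(a['color'][205:225,374:392].max(2)<60).astype(np.uint8);print(m)
```

```text
pos [ 0.6119 -0.1796  0.1095] zdeg -103.36 F [-0.2  0.9  1. ] t 9.05 g 0.00022607596176864075
[[0 0 0 0 0 0 0 0 0 0 0 0 0 0 0 0 0 0]
 [0 0 0 0 0 0 0 0 0 0 0 0 0 0 0 0 0 0]
 [0 0 0 0 0 0 0 0 0 0 0 0 0 0 0 0 0 0]
 [0 0 0 0 0 0 0 0 0 0 0 0 0 0 0 0 0 0]
 [0 0 0 0 0 0 0 0 0 0 0 1 1 0 0 0 0 0]
 [0 0 0 0 0 0 0 0 0 0 0 1 1 1 0 0 0 0]
 [0 0 0 0 0 0 0 0 0 0 0 1 1 1 1 0 0 0]
 [0 0 0 0 0 0 0 0 0 0 0 1 1 1 0 0 0 0]
 [0 0 0 0 0 0 0 0 0 0 0 1 1 1 1 0 0 0]
 [0 0 0 0 0 0 0 0 0 0 0 1 1 1 0 0 0 0]
 [0 0 0 0 0 0 0 0 0 0 0 1 1 1 0 0 0 0]
 [0 0 0 0 0 0 0 0 0 0 0 1 0 0 0 0 0 0]
 [0 0 0 0 0 0 0 0 0 0 0 1 1 0 0 0 0 0]
 [0 0 0 0 0 0 0 0 0 0 1 0 1 0 0 0 0 0]
 [0 0 0 0 0 0 0 0 0 0 1 1 1 0 0 0 0 0]
 [0 0 0 0 0 0 0 0 0 0 1 1 1 0 0 0 0 0]
 [0 0 0 0 0 0 0 0 0 0 1 1 1 0 0 0 0 0]
 [0 0 0 0 0 0 0 0 0 0 1 1 1 0 0 0 0 0]
 [0 0 0 0 0 0 0 0 0 0 0 1 0 0 0 0 0 0]
 [0 0 0 0 0 0 0 0 0 0 0 0 0 0 0 0 0 0]
 [0 0 0 0 0 0 0 0 0 0 0 0 0 0 0 0 0 0]
 [0 0 0 0 0 0 0 0 0 0 0 0 0 0 0 0 0 0]]
[[1 1 1 1 1 0 1 1 1 0 1 1 1 1 1 1 1 1]
 [1 1 1 1 0 1 1 1 1 1 0 0 0 1 1 0 1 1]
 [1 1 1 0 0 0 0 1 1 1 0 0 0 1 1 1 1 1]
 [0 0 1 1 0 0 0 0 1 1 0 0 0 1 1 1 1 1]
 [0 0 0 1 0 0 1 1 1 1 0 0 0 1 1 1 1 1]
 [0 0 0 0 0 0 0 0 1 1 0 0 0 0 0 0 1 1]
 [0 0 0 0 0 0 0 0 0 0 0 0 0 0 0 0 1 1]
 [0 0 0 0 0 0 0 0 0 0 0 0 0 0 0 0 1 1]
 [0 0 0 0 0 0 0 0 0 0 0 0 0 0 0 0 1 1]
 [0 0 0 0 0 0 1 1 1 1 0 0 0 0 0 0 0 1]
 [0 0 0 1 1 1 1 1 1 1 1 0 0 0 0 0 0 1]
 [0 0 0 1 1 1 1 1 1 1 1 0 0 0 0 0 0 1]
 [0 0 0 1 1 1 1 1 1 1 1 0 0 0 0 0 0 1]
 [0 0 0 1 1 1 1 1 1 1 0 0 0 0 0 0 0 1]
 [0 0 0 1 1 1 1 1 1 0 0 0 0 0 0 0 0 1]
 [0 0 0 0 1 1 1 1 0 0 0 0 0 0 0 0 0 1]
 [0 0 0 0 0 0 0 0 0 0 0 0 0 0 0 0 0 1]
 [0 0 0 0 0 0 0 0 0 0 0 0 0 0 0 0 0 1]
 [0 0 0 0 0 1 0 0 0 0 0 0 0 0 0 0 0 1]
 [0 0 0 0 0 0 0 0 0 0 0 0 0 0 0 0 0 1]]
```

Run:
```python
from plan import *
b=dict(np.load('pics/s5.npz'))
def grip(g,box,label):
    x0,y0,x1,y1=box; m=(g['color'][y0:y1,x0:x1].max(2)<75).astype(np.uint8)
    m=cv2.morphologyEx(m,cv2.MORPH_CLOSE,np.ones((3,3)))
    n,l,t,c=cv2.connectedComponentsWithStats(m); i=1+np.argmax(t[1:,4]); print(label,'area',t[i][4],'centroid',c[i]+[x0,y0])
# grip centre = 28 mm from tip along handle
def model(g,xt,zt,lean): return proj(g,w(x,(xt-.028*np.sin(lean),0,zt-.028*np.cos(lean))))
grip(s,(328,165,348,190),'open side'); print(model(s,.155,.108,np.radians(48)))
grip(f,(374,190,392,215),'open top'); print(model(f,.155,.108,np.radians(48)))
grip(b,(343,167,353,185),'now side')
for xt,zt,l in [(.093,.148,0),(.098,.147,.06),(.103,.146,.12)]: print(xt,model(b,xt,zt,l))
```

```text
open side area 14 centroid [336.14285714 174.71428571]
[338.03537367 177.49156816]
open top area 182 centroid [379.33516484 203.60989011]
[381.08054859 203.70683905]
now side area 45 centroid [347.68888889 174.2       ]
0.093 [347.89725755 174.98473998]
0.098 [347.11167835 174.81597285]
0.103 [346.32897842 174.62226991]
```

The grip centroid (347.7,174.2) matches the locked model (347.9,175.0). Under load it overtravelled the stop, then settled to the same spot both times, so I take the clamp as locked. Next is the valve lever: lift, cross over, and part the fingers about 40 mm.

Call:
{"name": "arm_command", "arguments": {"deltas": [[-1, -0.04, 0.005, 0, 0], [-1, -0.085, 0.005, 0, 0], [-1, -0.12, 0.005, 0, 0], [-0.06, -0.12, -0.033, 0.02, -0.05], [-0.06, -0.12, -0.072, 0.043, -0.1], [-0.06, -0.12, -0.111, 0.064, -0.15], [-0.06, -0.12, -0.15, 0.085, -0.2], [-0.06, -0.12, -0.19, 0.107, -0.233], [-0.06, -0.12, -0.19, 0.107, -0.233]]}}

```text
time_s: 10.05
position: [0.3929, -0.2414, 0.2285]
ee_rot: [[-0.006, 1.0, -0.008], [-0.001, -0.008, -1.0], [-1.0, -0.006, 0.001]]
force: [1.6, -0.0, -0.4]
grip_width: 0.04
```

```bash
cat > yel.py <<'E'
from plan import *
E
python3 - <<'E'
from plan import *
st=w(x,(.022,-.092,.082))
t=(st[0]-.064,st[1],.068); plan([t],stand=False)
b=grab('side')
B=cv2.resize(b['color'][150:230,330:430],(800,600),interpolation=cv2.INTER_CUBIC); B=cv2.resize(b['color'][150:230,330:430],(750,600),interpolation=cv2.INTER_CUBIC)
cv2.imwrite('pics/p6.png',B[:,:,::-1])
E
```

```text
pos [ 0.3929 -0.2414  0.2285] zdeg -90.46 F [ 1.6 -0.  -0.4] t 10.05 g 0.04003880264121943
(np.float64(0.40318687771481065), np.float64(-0.23963172538870467), 0.068) [ 0.1605  0.0112 -0.002 ]
```

View pics/p6.png

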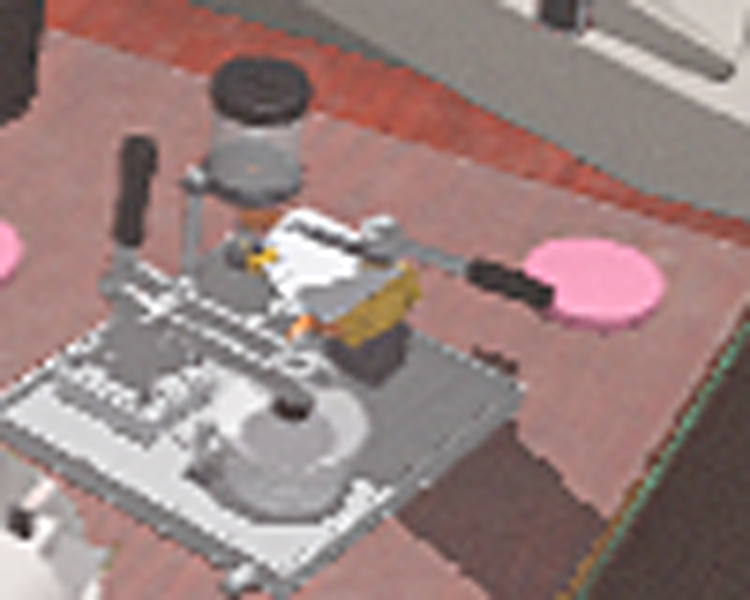

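The clamp is upright and locked, with its pad at (292,405) on the lens. The tab is at (262,255), the pointer runs from the stem (378,230) to (295,222), and the lever end is at (553,295). Now I'll descend, grip the lever sleeve, and refine the tab angle.

Call:
{"name": "arm_command", "arguments": {"deltas": [[-0.06, 0.03, 0.011, -0.002, 0], [-0.06, 0.07, 0.011, -0.002, 0], [-0.06, 0.1, 0.011, -0.002, 0], [-0.06, 0.13, 0.011, -0.002, 0], [-0.06, 0.15, 0.011, -0.002, 0], [-0.06, 0.16, 0.011, -0.002, 0], [-0.06, 0.16, 0.011, -0.002, 0]]}}

```text
time_s: 10.8
position: [0.4114, -0.2365, 0.0683]
ee_rot: [[-0.002, 1.0, 0.001], [0.002, 0.001, -1.0], [-1.0, -0.002, -0.002]]
force: [0.0, -0.0, 0.2]
grip_width: 0.0398
```

Run:
```python
from plan import *
st=w(x,(.022,-.092,.082)); plan([(st[0]-.064,st[1],.068)],stand=False)
b=grab('side')
ang=lambda d:(np.degrees(np.arctan2(d[1],d[0])-x[2]).round(1),np.hypot(*d[:2]).round(4))
for nm,g,box in(('top',f,(385,225,402,242)),('side',b,(355,174,372,192)),('side0',s,(355,174,372,192))):
    x0,y0,x1,y1=box; h=cv2.cvtColor(g['color'][y0:y1,x0:x1],cv2.COLOR_RGB2HSV)
    m=cv2.inRange(h,(20,75,90),(38,255,255)); ys,xs=np.nonzero(m); pts=np.c_[xs+x0,ys+y0]
    wt=h[ys,xs,1].astype(float); c=(pts*wt[:,None]).sum(0)/wt.sum()
    print(nm,len(pts),c,pts.tolist(),[ang(onz(g,c,z)-st) for z in(.066,.072)])
```

```text
pos [ 0.4114 -0.2365  0.0683] zdeg -89.95 F [ 0.  -0.   0.2] t 10.8 g 0.039825336380590264
(np.float64(0.40318687771481065), np.float64(-0.23963172538870467), 0.068) [ 0.0003 -0.0082  0.0032]
top 13 [395.47079439 234.24591121] [[395, 232], [396, 232], [393, 233], [394, 233], [397, 234], [394, 235], [395, 235], [396, 235], [397, 235], [398, 235], [395, 236], [396, 236], [397, 236]] [(np.float64(36.5), np.float64(0.0529)), (np.float64(37.7), np.float64(0.0531))]
side 7 [364.67929515 183.89779736] [[365, 183], [366, 183], [363, 184], [364, 184], [365, 184], [366, 184], [364, 185]] [(np.float64(36.1), np.float64(0.0523)), (np.float64(45.1), np.float64(0.0532))]
side0 2 [364.14230769 183.61923077] [[366, 183], [363, 184]] [(np.float64(34.6), np.float64(0.0542)), (np.float64(43.4), np.float64(0.0549))]
```

Call:
{"name": "arm_command", "arguments": {"deltas": [[-0.06, 0, -0.008, 0.003, 0], [-0.06, 0, -0.008, 0.003, 0], [-1, 0, -0.008, 0.003, 0], [-1, 0, -0.008, 0.003, 0], [-1, 0, -0.008, 0.003, 0], [-1, 0, -0.008, 0.003, 0], [-1, 0, -0.008, 0.003, 0]], "newtons": 30}}

```text
time_s: 11.55
position: [0.4041, -0.2415, 0.0699]
ee_rot: [[0.001, 1.0, -0.001], [-0.001, -0.001, -1.0], [-1.0, 0.001, 0.001]]
force: [-1.9, -1.7, 5.5]
grip_width: 0.0104
```

Run:
```python
from plan import *
st=w(x,(.022,-.092,.082))
o=bot.get_obs();p=np.array(o['position']);d=st-p;print('lever now',np.degrees(np.arctan2(d[1],d[0])-x[2]),np.hypot(*d[:2]))
a0=np.arctan2(d[1],d[0]);r=np.hypot(*d[:2]);plan([])
R=np.array(o['ee_rot'])
for k in (4,8,12,16,20,24):
    a=a0+np.radians(k);q=st-r*np.array([np.cos(a),np.sin(a),0]);q[2]=p[2];print(k,(R.T@(q-p)).round(4),-np.radians(k).round(3))
```

```text
lever now 14.998618299306576 0.06310887304615984
pos [ 0.4041 -0.2415  0.0699] zdeg -90.06 F [-1.9 -1.7  5.5] t 11.55 g 0.010400091878074053
4 [0.     0.0003 0.0044] -0.07
8 [0.     0.0009 0.0088] -0.14
12 [0.     0.0018 0.0131] -0.209
16 [0.     0.003  0.0173] -0.279
20 [0.     0.0045 0.0215] -0.349
24 [0.     0.0062 0.0255] -0.419
```

Gripped (opening 10.4 mm), lever at about 15°. Swinging it by about 22° to 37°.

Call:
{"name": "arm_command", "arguments": {"deltas": [[-1, 0, 0.0003, 0.0044, -0.07], [-1, 0, 0.001, 0.0088, -0.14], [-1, 0, 0.002, 0.013, -0.21], [-1, 0, 0.003, 0.0173, -0.28], [-1, 0, 0.0045, 0.0215, -0.35], [-1, 0, 0.0053, 0.0235, -0.384], [-1, 0, 0.0053, 0.0235, -0.384]]}}

```text
time_s: 12.25
position: [0.4085, -0.2656, 0.0699]
ee_rot: [[-0.001, 0.927, 0.374], [-0.002, 0.374, -0.927], [-1.0, -0.002, 0.001]]
force: [-3.1, -2.9, 7.6]
grip_width: 0.0102
```

Run:
```python
from plan import *
st=w(x,(.022,-.092,.082))
o=bot.get_obs();p=np.array(o['position']);d=st-p;print('lever now',np.degrees(np.arctan2(d[1],d[0])-x[2]),np.hypot(*d[:2]));plan([])
b=grab('side');a=grab('top');np.savez('pics/s7.npz',**b);np.savez('pics/t7.npz',**a)
A=cv2.resize(a['color'][220:270,380:416],(432,600),interpolation=cv2.INTER_CUBIC)
B=cv2.resize(b['color'][165:205,355:393],(368,387),interpolation=cv2.INTER_CUBIC)
C=np.zeros((600,800,3),np.uint8);C[:,:432]=A;C[:387,432:]=B;cv2.imwrite('pics/p7.png',C[:,:,::-1])
```

```text
lever now 37.22788758201154 0.06420542407423438
pos [ 0.4085 -0.2656  0.0699] zdeg -68.02 F [-3.1 -2.9  7.6] t 12.25 g 0.010207175515031293
```

View pics/p7.png

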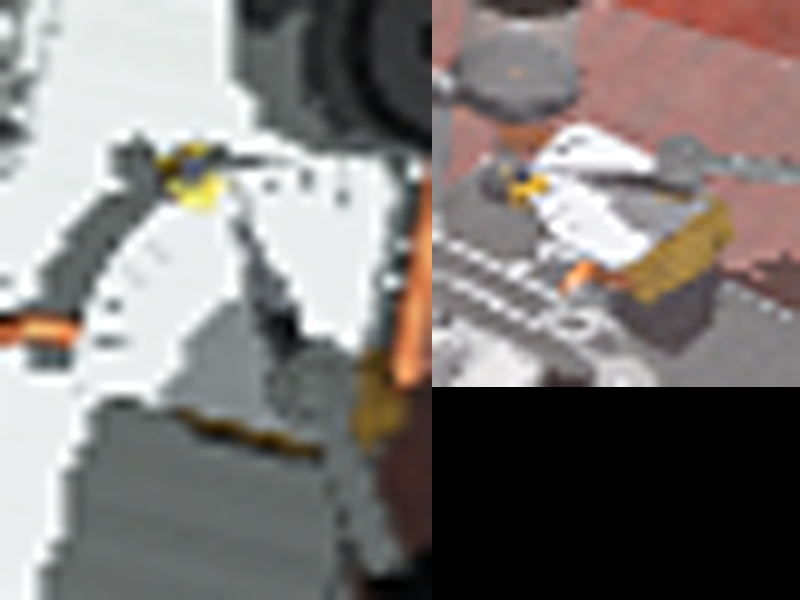

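Top crop: the pointer runs from the stem (312,380) to its tip (235,195), and the tab's brass is at about (198,185), so it needs several more degrees CCW. The side crop agrees: pointer tip at (590,180), tab at (527,185). I'll work out the offset relative to the picture.

Run:
```python
from plan import *
a=dict(np.load('pics/t7.npz'));b=dict(np.load('pics/s7.npz'))
th=np.radians(37.2)+x[2]; u=np.array([np.cos(th),np.sin(th)])
for nm,g,tip,box in(('top',a,(399.1,235.7),(385,225,402,242)),('side',b,(370.8,183.1),(355,174,372,192))):
    x0,y0,x1,y1=box; h=cv2.cvtColor(g['color'][y0:y1,x0:x1],cv2.COLOR_RGB2HSV)
    m=cv2.inRange(h,(20,75,90),(38,255,255)); ys,xs=np.nonzero(m); wt=h[ys,xs,1].astype(float)
    c=np.array([(xs*wt).sum(),(ys*wt).sum()])/wt.sum()+[x0,y0]
    T=onz(g,tip,.072)[:2]; st=T-.0445*u   # stem as implied by pointer tip
    for z in(.068,.072):
        d=onz(g,c,z)[:2]-st; print(nm,c,z,'tab deg',np.degrees(np.arctan2(d[1],d[0])-x[2]).round(1),'r',np.hypot(*d).round(4),'stem',st.round(4))
    # pointer darkness: grey profile
```

```text
top [395.35110294 234.20465686] 0.068 tab deg 44.9 r 0.0526 stem [ 0.471  -0.2457]
top [395.35110294 234.20465686] 0.072 tab deg 45.7 r 0.0528 stem [ 0.471  -0.2457]
side [364.81658031 183.70569948] 0.068 tab deg 37.7 r 0.0646 stem [ 0.4556 -0.2448]
side [364.81658031 183.70569948] 0.072 tab deg 42.6 r 0.0652 stem [ 0.4556 -0.2448]
```

Call:
{"name": "arm_command", "arguments": {"deltas": [[-1, 0, 0.0001, 0.003, -0.047], [-1, 0, 0.0003, 0.006, -0.094], [-1, 0, 0.0006, 0.0084, -0.131], [-1, 0, 0.0006, 0.0084, -0.131], [-1, 0, 0.0006, 0.0084, -0.131]]}}

```text
time_s: 12.85
position: [0.4121, -0.2732, 0.0699]
ee_rot: [[-0.001, 0.871, 0.492], [-0.002, 0.492, -0.871], [-1.0, -0.002, 0.001]]
force: [-4.2, -3.0, 6.7]
grip_width: 0.0107
```

Run:
```python
from plan import *
o=bot.get_obs();p=np.array(o['position']);st=w(x,(.022,-.092,.082));d=st-p;print('lever now',np.degrees(np.arctan2(d[1],d[0])-x[2]),np.hypot(*d[:2]));plan([])
b=grab('side');a=grab('top');np.savez('pics/s8.npz',**b);np.savez('pics/t8.npz',**a)
A=cv2.resize(a['color'][225:260,383:413],(514,600),interpolation=cv2.INTER_LANCZOS4)
B=cv2.resize(b['color'][170:198,357:385],(286,286),interpolation=cv2.INTER_LANCZOS4)
C=np.zeros((600,800,3),np.uint8);C[:,:514]=A;C[:286,514:]=B
b7=dict(np.load('pics/t7.npz'));C[300:,514:]=cv2.resize(b7['color'][225:258,383:413],(286,300),interpolation=cv2.INTER_LANCZOS4)
cv2.imwrite('pics/p8.png',C[:,:,::-1])
```

```text
lever now 44.694010972526634 0.0645563487739322
pos [ 0.4121 -0.2732  0.0699] zdeg -60.52 F [-4.2 -3.   6.7] t 12.85 g 0.010720950110979495
```

View pics/p8.png

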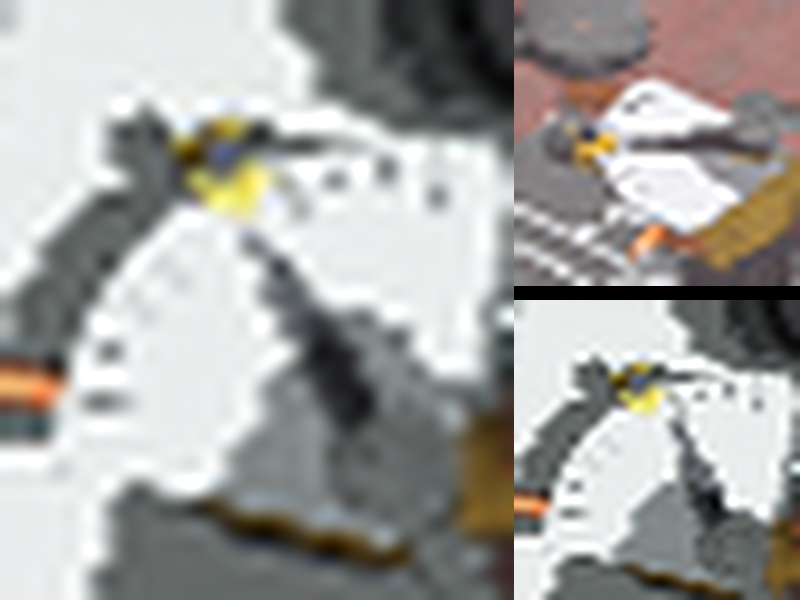

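The last view shows the pointer line running into the brass nose in both views. In the top crop the line (355,400)→(250,240) extends to about (228,207), on the nose at (232,203). In the side crop the pointer at y≈145 is collinear with the tab at (597,145). I'll release, lift and recheck numerically.

Call:
{"name": "arm_command", "arguments": {"deltas": [[-0.3, 0, 0, 0, 0], [-0.3, 0, 0, 0, 0], [-0.3, 0, 0, 0, 0], [-0.3, 0, 0, 0, 0], [-0.3, -0.02, 0, 0, 0], [-0.3, -0.05, 0, 0, 0], [-0.3, -0.09, 0, 0, 0], [-0.3, -0.13, 0, 0, 0], [-0.3, -0.16, -0.03, 0, 0], [-0.3, -0.16, -0.06, 0, 0]]}}

```text
time_s: 13.95
position: [0.3633, -0.3026, 0.2339]
ee_rot: [[0.008, 0.869, 0.495], [-0.006, 0.495, -0.869], [-1.0, 0.004, 0.009]]
force: [-0.4, -1.1, -0.5]
grip_width: 0.0299
```

Run:
```python
from plan import *
plan([])
b=grab('side');a=grab('top');b8=dict(np.load('pics/s8.npz'));a8=dict(np.load('pics/t8.npz'))
print('diff side/top pointer region',np.abs(b['color'][176:192,360:385].astype(int)-b8['color'][176:192,360:385]).mean(),np.abs(a['color'][225:250,390:408].astype(int)-a8['color'][225:250,390:408]).mean())
def line(g,box,thr,axis):
    x0,y0,x1,y1=box;G=g['color'][y0:y1,x0:x1].astype(int); m=(G.max(2)<thr); ys,xs=np.nonzero(m); return m.astype(int),np.c_[xs+x0,ys+y0]
def yel(g,box):
    x0,y0,x1,y1=box; h=cv2.cvtColor(g['color'][y0:y1,x0:x1],cv2.COLOR_RGB2HSV)
    m=cv2.inRange(h,(20,75,90),(38,255,255)); ys,xs=np.nonzero(m); return np.c_[xs+x0,ys+y0]
for nm,g,yb,pb,thr in(('side',b,(355,174,372,192),(368,181,380,187),110),('top',a,(385,225,402,242),(397,236,405,250),110)):
    m,p=line(g,pb,thr,0); v=cv2.fitLine(p.astype(np.float32),cv2.DIST_HUBER,0,.01,.01).ravel()
    y=yel(g,yb); c=y.mean(0); n=np.array([-v[1],v[0]]); print(nm,m.tolist() if nm=='side' else len(p),v,'yellow',y.tolist(),'offset px of tab from line',(c-v[2:])@n)
m=(b['color'][164:186,336:354].max(2)<75); ys,xs=np.nonzero(m); print('handle',xs.mean()+336,ys.mean()+164)
```

```text
pos [ 0.3633 -0.3026  0.2339] zdeg -60.33 F [-0.4 -1.1 -0.5] t 13.95 g 0.02994008528843023
diff side/top pointer region 11.820833333333333 11.826666666666666
side [[0, 0, 0, 0, 0, 0, 0, 0, 0, 0, 0, 0], [0, 0, 0, 0, 0, 0, 0, 0, 0, 0, 0, 0], [0, 0, 0, 0, 0, 0, 0, 0, 0, 1, 1, 0], [0, 1, 0, 1, 1, 1, 1, 1, 1, 1, 1, 1], [0, 0, 0, 0, 0, 0, 0, 0, 0, 0, 0, 0], [0, 0, 0, 0, 0, 0, 0, 0, 0, 0, 0, 0]] [ 9.9971086e-01 -2.4046510e-02  3.7500000e+02  1.8389999e+02] yellow [[365, 183], [366, 183], [363, 184], [364, 184], [365, 184], [366, 184]] offset px of tab from line -0.4777326214080048
top 17 [  0.4459891   0.8950384 400.5       243.9      ] yellow [[395, 232], [396, 232], [393, 233], [394, 233], [397, 234], [394, 235], [395, 235], [396, 235], [397, 235], [395, 236], [396, 236], [397, 236]] offset px of tab from line 0.28315231020950377
handle 347.5625 175.53125
```

Run:
```python
from plan import *
a=grab('top'); G=a['color'].astype(int)
print(G[230:250,391:408].max(2))
print('blue');print(G[230:240,391:401,2])
for p in[(.022,-.092,.072)]: print('stem px',proj(a,w(x,p)))
```

```text
[[241 242 241 241 241 239 240 239 239 242 162 111 101 101 104 107  71]
 [149 228 246 245 248 213 240 245 243 244 245 250 165 111 101 100  83]
 [ 93  89 235 162 133 176 116  87 232 246 244 245 247 250 165 108 113]
 [103  87 139 105 100 113  78  92  96  78 107 169 181 213 242 242 249]
 [105 106  69  68  95 105 162 189 208 246 248 243 244 245 144 229 244]
 [102 104  80 180 155 172 238 245 182 233 244 152 227 243 165 230 243]
 [ 98  98 112 140 235 242 239 241 214 198 236 242 240 240 241 241 242]
 [ 94 130 242 252 242 234 235 240 244 186 230 240 239 239 239 239 241]
 [116 237 245 242 243 246 199 235 243 242 240 239 238 239 238 239 239]
 [241 243 240 239 240 243 148 156 236 243 240 239 238 238 238 238 238]
 [245 220 233 239 239 241 248 167  86 229 243 240 238 239 239 238 239]
 [241 240 219 233 239 240 246 167 108 132 235 242 239 238 238 238 238]
 [233 239 239 239 238 240 244 151 106 104 175 239 241 239 239 238 238]
 [217 233 239 239 239 238 242 250 146  96  74 231 244 240 238 239 238]
 [240 239 239 238 238 239 240 245 153  97 102 134 235 242 239 239 239]
 [240 238 238 238 238 239 239 242 251 164 104 112 120 234 241 239 238]
 [239 239 238 239 238 238 239 240 246 148  94 105 131 238 244 240 239]
 [239 238 238 239 239 238 238 239 243 182 122 109 103 153 237 242 240]
 [234 239 239 239 239 238 239 239 240 247 177 111 102  49 121 184 235]
 [239 239 239 238 238 239 238 239 239 242 250 181  61 122 238 246 239]]
blue
[[241 242 241 241 241 239 239 238 237 241]
 [147 227 246 245 248 211 240 245 243 242]
 [ 93  89 234 162  57  61  86  86 232 245]
 [102  83  56  28 100 113  78  92  96  78]
 [104 106  47  23  95 105 105 175 208 246]
 [101 104  69  97  98 101  95 177 163 233]
 [ 97  98 112 103 109 121 104 238 214 198]
 [ 94 130 242 252 219 185 180 238 244 186]
 [115 237 245 242 243 246 199 235 243 242]
 [241 243 240 239 240 243 148 156 236 243]]
stem px [403.59846909 252.07279541]
```

In the full-resolution rows, the pointer axis extrapolates to columns 395.9 and 396.5 at rows 236 and 237. The brass nose is centred at about 395.5 and 396.2 there, an offset of 1 mm or less, well inside the 3.5 mm limit. Handing in.

```bash
python3 -c "
from rig import bot
print(bot.hand_in())"
```

```text
the job is handed in; nothing more can be done
None
```

I locked the toggle clamp onto the lens first, then turned the valve lever until its pointer lined up with the brass tab. I handed the job in at about 14 s; hand-in gives no verdict.

- **Clamp:** My first push passed over the grip without touching it, so I went in lower. Further pushes, of up to about 67 N, took the handle to the stop. After each release it came back to the same upright position, within about 1 mm of where the locked handle should be, and the side view showed the pad on the lens. I couldn't measure the knee angle or the pad force directly.
- **Valve:** I gripped the lever sleeve, turned it from about 14° to about 44.7°, then released it and backed off. In the final top image the pointer's line meets the tab's nose within about 1 mm (limit 3.5 mm).
- **Where checks disagreed:** Early tab estimates ranged from about 35° to 45°. The last side-view line fit put the tab about half a pixel (about 2 mm) off the pointer line. I trusted the top view, because the side view is sensitive to the tab's exact height.
- **Not measured at the end:** I didn't re-measure the lens position or the other objects. The lens looked centred on its seat when last seen, and I felt no unexpected contact.

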